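# Dry-fit a tapered roller bearing and rock it under hand load

## Robot

A 6-joint arm with a two-finger parallel gripper is mounted at the origin on the work surface. World frame = base frame: x ahead of the robot, y to its left, z up, the work surface at z = 0. Lengths are in mm, angles in degrees, forces in N, time in s.
With the tool pointing down it reaches from about 300 to 850 mm from the base axis. Payload 4.2 kg.
Tool frame: the origin (TCP) lies at the very end of the fingers, on their centre line; the grasp point (between the pads) lies 19 mm behind it; z points along the fingers, y is the line along which they close (so a half turn about z gives the same grasp; the last joint's range is limited). The gripper opens to 91 mm and grips with 3 to 60 N. Pads are 32 mm wide; open, the fingers measure 118 mm over their backs; the gripper's body (76 mm by 178 mm) begins 60 mm behind the grasp point.
Start: joints at [-75.229, 18.312, 89.639, -0, 72.044, -1.146], TCP at [157.691, -552.971, 213.976] pointing down, gripper open.
Joint ranges: [-177.97, 177.97], [-48.28, 115.42], [12.27, 149.76], [-77.06, 257.06], [2.81, 150.46], [-146.56, 146.56]. Speed limits (degrees/s): [147.25, 147.25, 180, 180, 180, 180].

## Interface

Orientations are given as [roll, pitch, yaw] about the fixed x, y, z axes, in that order (R = Rz(yaw) Ry(pitch) Rx(roll)).
In Python, from workcell import env, eyes gives the robot as it stands.
- The arm moves only by the tool send_rows, never from a script. Its argument "targets" is text: rows parted by semicolons, each of 7 numbers parted by spaces: the shift along the tool's x, y, z in m, then the turn, a rotation vector about the tool's x, y, z in degrees, then the opening in per cent of the stroke, from 0 (shut) to 100 (fully open). A call has 1 to 12 rows; each row is the pose to reach, as a shift and turn from the pose commanded when the call began, along the tool's axes at that moment; what a row does not reach only later rows make up. A row lasts 1/12 s, in which the tool goes at most 41.7 mm and 7.16 degrees, less where a joint would pass 70% of its speed; a pose out of reach is approached as far as the arm can. A call with a gripper value outside its range is refused whole. The fingers move at their own pace and stop on an object; "grip_force" is the grip in N (left out, the last holds). Time passes only in rows, so rows that repeat a pose let the fingers close. It gives the time, the measured TCP pose, the force, the opening and the grip force at its end, in the units of the state.
- env.state(): the state, without advancing time (a new reading comes with each control period).
- eyes.grab_frame(name): name is "side" or "top"; returns a dict with "image" (420x560x3 uint8, blue, green, red), "fovy" (degrees; the focal length in pixels is half the picture's height over the tangent of half this angle, whatever the lens; pixels are square), "cx", "cy" (the principal point, pixels), "D" ([k1, k2, p1, p2, k3] as OpenCV has them; the pictures are not rectified), "eye" and "attitude" of the camera in the world. Camera axes: x right, y up, looking along -z (the intrinsics and any distortion apply to the point x, -y, -z); pixel columns grow to the right and rows downward; lengths in mm; the calibration is good to about 2 mm. A picture is of the moment at which its call begins. There is no depth.
- env.job_done(): hands the job in; it is judged then, once.
The state is a dict: "time_s": time; "qpos": joint angles; "qvel": joint speeds; "effort": joint torques, N m; "ee_pos": TCP position; "ee_rot": TCP orientation; "force": force on the tool from outside, world axes, zero at the start; "torque": the same for the moment, N m; "gripper_width": finger opening in mm; "gripper_force": force on a finger pad.
Only numpy, scipy, OpenCV 4.12 (cv2) and the standard library are available. Lean on these libraries where they do the work, as an engineer would, in place of code of your own. Each camera call takes 0.05 s, during which the arm holds its last target. There are 200 camera calls.

## Task

Stand the stub shaft with the yellow match mark, roller cone down, in the bearing cup of the block with its yellow mark facing the block's yellow mark, lowering it gently until you feel the cup, and press the cone fully home with a push of about 15 N, no more than about 20 N so as not to dent the rollers' track. Keeping the push on, rock the shaft about 40 degrees to one side and back to the mark to feel that the bearing runs free, then let go and leave it standing fully home, marks in line. Leave the blue-marked shaft and everything else on the bench alone.

Things in the scene. Friction and masses are not known exactly. Their poses are not given: they have to be found in the camera images.
- shaft_mid (a point): The shaft to fit: steel, YELLOW match mark (paint line down its side, on the cone's rim and on the top end), standing upright on the bench, roller cone down. 108 mm tall, 0.43 to 0.58 kg. The point is on its axis half-way up, 54 mm above the underside and 54 mm below the top; z is up the shaft, x points to the mark. Fully home, this point is 35 mm above the cup's face.
- shaft: The same shaft, origin on its axis at the underside. From there up: roller cone with brass cage to 25 mm, its rolling surface tapering at 15 degrees to the axis, 45 mm across at 2 mm up, 55 mm across at 20 mm; shoulder 37 mm across, 25 to 33 mm; round journal 28 mm across, 33 to 88 mm (grip here, any way round); splined end 22 mm across to 108 mm.
- shaft_mark (a point): Outer end of the yellow mark on the shaft's top end face, 12 mm from the axis.
- block_face (a point): Point on the axis of the block's bore and of the bearing cup in it, 50 mm above the bench (1 mm over the block's top); z up, x points to the yellow mark painted radially on the block's top. The cup, a steel ring, stands on spacers in the bore, held by grub screws: its face lies 0 to 10 mm below this point, a different depth each time, not measured: feel for it.
- block: Round aluminium block, 109 mm across, 49 mm high, on a flange 150 by 112 by 12 mm screwed to the bench; bore 62 mm. Origin at the bench, 50 mm under block_face. The cup matches the cone: 54 mm across at its mouth, 43 mm at 20 mm down, open below, 15 degrees to the axis, oiled (friction 0.1, never jams). Stiff: some 10 N per mm of arm travel; 1 mm off the axis holds the cone 4 mm high.
- spare_shaft_mid (a point): A second shaft and cone of the same shape but with a BLUE mark; point half-way up, 54 mm above its underside. To be left alone.
- spare_cup_mid (a point): Bystander: loose steel bearing cup ring, 62 mm across, 20 mm high, lying flat; its centre.
- oil_mid (a point): Bystander: amber oil bottle with red cap, 32 mm across, 85 mm tall; its centre.
- spanner_grip (a point): Bystander: steel spanner 160 mm long lying flat; point on its handle.
- loupe_mid (a point): Bystander: black eye loupe, 38 mm across, 40 mm tall; its centre.
- mount0_mid (a point): Bystander: resin-mounted metal specimen, 30 mm across, 18 mm tall, in a small white tray beyond the block; its centre.
- mount1_mid (a point): Bystander: resin-mounted metal specimen, 30 mm across, 18 mm tall, in a small white tray beyond the block; its centre.

How it is judged (in metres and radians):
On the way, in this order (a step that is already met when the one before it is completed fails the run):
1. the cone is home in the cup, marks within 12 degrees, pushed for 0.4 s with about 15 N straight down (28 to 70 N added up round the taper: some 10 to 22 N down) (z of shaft_mid in the frame of block_face between 0.0235 and 0.0367 m and horizontal distance between shaft_mid and block_face below 0.0012 m and angle between shaft_mid's own z axis and vertical below 0.035 rad and angle between the x axis of shaft_mid and the x axis of block_face, either way round below 0.21 rad and x of shaft_mark in the frame of block_face above 0.004 m and contact force between shaft and block between 28 and 70 N), for 0.4 s.
2. the shaft is turned at least 27 degrees from the mark, to either side, still home and under push (28 N or more added up round the taper, more than its weight gives) (z of shaft_mid in the frame of block_face between 0.0235 and 0.0367 m and horizontal distance between shaft_mid and block_face below 0.0012 m and angle between shaft_mid's own z axis and vertical below 0.035 rad and angle between the x axis of shaft_mid and the x axis of block_face, either way round above 0.47 rad and contact force between shaft and block above 28 N), for 0.1 s.
3. the shaft is turned back to within 12 degrees of the mark, still home and under push (28 N or more) (z of shaft_mid in the frame of block_face between 0.0235 and 0.0367 m and horizontal distance between shaft_mid and block_face below 0.0012 m and angle between shaft_mid's own z axis and vertical below 0.035 rad and angle between the x axis of shaft_mid and the x axis of block_face, either way round below 0.21 rad and x of shaft_mark in the frame of block_face above 0.004 m and contact force between shaft and block above 28 N), for 0.1 s.
At the end, for the whole second after the job is handed in: The yellow-marked shaft stands released and at rest with its cone fully home in the cup: shaft centre 24 to 36.7 mm above block_face, whatever the cup's depth gives, within 1.2 mm of the cup's axis, upright within 2 degrees, its mark within 12 degrees of the block's mark (z of shaft_mid in the frame of block_face between 0.0235 and 0.0367 m and horizontal distance between shaft_mid and block_face below 0.0012 m and angle between shaft_mid's own z axis and vertical below 0.035 rad and angle between the x axis of shaft_mid and the x axis of block_face, either way round below 0.21 rad and x of shaft_mark in the frame of block_face above 0.004 m and linear speed of shaft below 0.01 m/s and angular speed of shaft below 0.1 rad/s); the robot touches nothing.
It fails at once if the cone forced: more than 85 N added up round the taper, which a push of some 23 N or more straight down gives (contact force between shaft and block above 85 N).
It fails at once if the blue-marked shaft moved more than 15 mm or tipped (distance of spare_shaft_mid from where it was at the start of the episode above 0.015 m or angle between spare_shaft_mid's own z axis and vertical above 0.3 rad).
It fails at once if the spare cup, oil bottle, spanner, loupe or a resin mount moved more than 15 mm (distance of any of spare_cup_mid, oil_mid, spanner_grip, loupe_mid, mount0_mid, mount1_mid from where it was at the start of the episode above 0.015 m).
It also fails if it takes over 61 s, if anything falls off the work surface, if the arm or the gripper's body presses on something with over 40 N, if the wrist force passes 120 N, or if a joint passes its speed limit or range.

## Working session

There is one attempt and no reset: what is moved stays moved. The work goes in short steps, Python scripts to look and compute and a tool call to move; the robot and the scene stay as the last step left them, time stands still between calls to the robot, and variables do not carry over. Pictures are saved under pics/ and viewed, at most 10 in all, crops included, and the job is handed in when it is done.

Besides the shell and the picture viewer there is one more tool, called after "Request:" as name(argument=value, ...) on one line, values as JSON. send_rows: Moves the arm, as the interface text tells. Its arguments: {"type":"object","properties":{"targets":{"type":"string"},"grip_force":{"type":"number"}},"required":["targets"]}

```bash
mkdir -p pics; ls; cat > h.py <<'E'
import numpy as np, cv2
from scipy.spatial.transform import Rotation as R
from workcell import env, eyes
def cam(f):
    h=f["image"].shape[0]; fl=h/2/np.tan(np.radians(f["fovy"])/2)
    K=np.array([[fl,0,f["cx"]],[0,fl,f["cy"]],[0,0,1]])
    return K,np.array(f["D"],float),np.array(f["eye"],float),R.from_euler('xyz',f["attitude"],degrees=True).as_matrix()
def ray(f,uv):
    K,D,e,A=cam(f)
    p=cv2.undistortPoints(np.array([[uv]],float),K,D)[0,0]
    d=A@np.array([p[0],-p[1],-1]); return e,d/np.linalg.norm(d)
def atz(f,uv,z):
    e,d=ray(f,uv); return e+d*(z-e[2])/d[2]
def proj(f,P):
    K,D,e,A=cam(f); q=(np.atleast_2d(P)-e)@A*np.array([1,-1,-1])
    return cv2.projectPoints(q,np.zeros(3),np.zeros(3),K,D)[0][:,0]
E
python3 - <<'E'
from h import *
import pickle
fs={}
for n in("side","top"):
    f=eyes.grab_frame(n); fs[n]=f; cv2.imwrite(f"pics/{n}0.png",f["image"])
    print(n,{k:v for k,v in f.items() if k!="image"})
pickle.dump(fs,open("f0.pkl","wb"))
s=env.state();print(s)
E
```

```text
pics
side {'fovy': 44.217081483475525, 'cx': 282.2210634936174, 'cy': 211.85725734777625, 'D': array([-0.02723937,  0.        ,  0.        ,  0.        ,  0.        ]), 'eye': array([ 269.93221744, 1176.99000813,  785.02863133]), 'attitude': array([ 6.01422837e+01, -1.20296497e-01, -1.65615224e+02])}
top {'fovy': 47.38084742594784, 'cx': 284.35023749435277, 'cy': 207.14463564813204, 'D': array([0.05420817, 0.        , 0.        , 0.        , 0.        ]), 'eye': array([ 426.64198411,  -51.98369539, 1181.27396761]), 'attitude': array([  7.99202954,   0.9863199 , -88.59279524])}
{'time_s': 0.1, 'qpos': array([-7.52297117e+01,  1.83478760e+01,  8.96978709e+01,  8.13894285e-04,
        7.20435262e+01, -1.14509439e+00]), 'qvel': array([-0.03928288, -0.05633236, -0.11324449, -0.04373607, -0.05513449,
       -0.07679907]), 'effort': array([-1.83319565e-05, -4.13332593e+01, -2.32509649e+01,  7.28657423e-02,
        4.21502092e-02, -5.15169177e-05]), 'ee_pos': array([ 157.57674724, -552.53311384,  213.21584253]), 'ee_rot': array([-1.79910760e+02, -2.55776661e-03,  1.59151292e+01]), 'force': array([-0.38437067,  0.33530514,  0.11902246]), 'torque': array([ 0.00949549, -0.01534345, -0.04284935]), 'gripper_force': 0.0, 'gripper_width': 90.9695696368574}
```

View pics/side0.png

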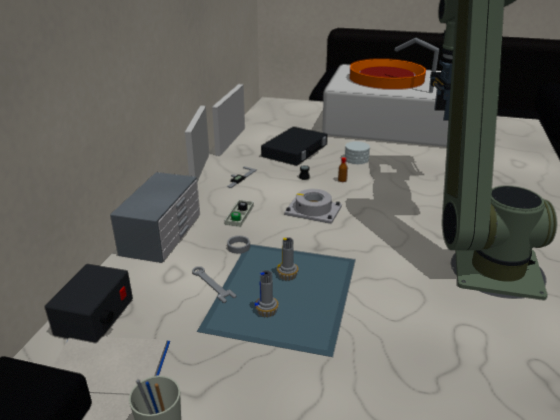

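View pics/top0.png

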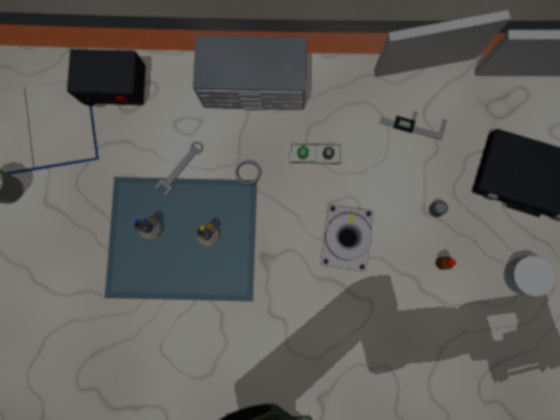

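The side view shows the yellow-marked shaft at about (288,240–275), the blue one at (266,275–312) and the block at (313,203). In the top view they are at (207,233), (147,226) and (348,237), with the block's mark at (351,217). I'll enlarge these.

```bash
python3 - <<'E'
from h import *
import pickle
fs=pickle.load(open("f0.pkl","rb"))
def crop(n,x,y,w,h,k):
    c=cv2.resize(fs[n]["image"][y:y+h,x:x+w],None,fx=k,fy=k,interpolation=cv2.INTER_CUBIC)
    return np.clip(c*1.3,0,255).astype(np.uint8)
a=crop("top",182,212,50,37,8);b=crop("top",318,202,50,37,8) 
c=crop("side",262,230,50,50,8)[:304];d=crop("side",284,184,60,38,6)
d=crop("side",288,186,50,38,8)
c=crop("side",262,232,50,50,8)
c=cv2.resize(fs["side"]["image"][232:282,255:321],None,fx=6,fy=6,interpolation=cv2.INTER_CUBIC)
d=cv2.resize(fs["side"]["image"][182:232,281:347],None,fx=6,fy=6,interpolation=cv2.INTER_CUBIC)
b=crop("top",318,202,60,70,4)
im=np.zeros((600,800,3),np.uint8);im[:296,:400]=a;im[:280,400:640]=b;im[300:600,:396]=c;im[300:600,400:796]=d
cv2.imwrite("pics/c.png",im)
E
```

```text
(no output)
```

View pics/c.png

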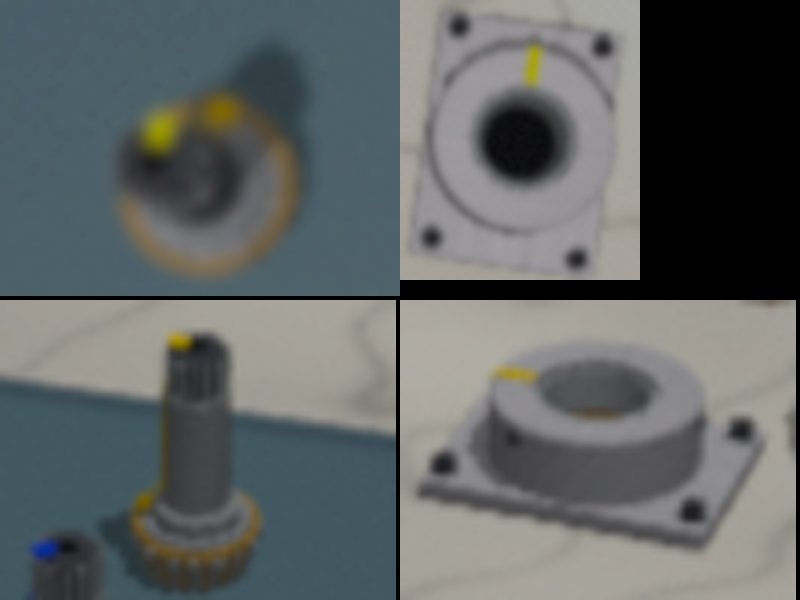

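The crops show:
- **Shaft, top view:** top end face near (155,160) in the crop, its mark at (160,132), the cone rim centred at (208,185) and the rim mark at (222,108).
- **Block, top view:** ring centred near (522,137), mark from (531,83) to (536,47).
- **Side view:** shaft top at (198,345), cone rim at (197,520), block ring at (597,393) and block mark at (516,375).

```bash
cat >> h.py <<'E'
def tri(f1,u1,f2,u2):
    e1,d1=ray(f1,u1);e2,d2=ray(f2,u2)
    t=np.linalg.lstsq(np.c_[d1,-d2],e2-e1,rcond=None)[0]
    a,b=e1+d1*t[0],e2+d2*t[1]; return (a+b)/2,np.linalg.norm(a-b)
E
python3 - <<'E'
from h import *
import pickle
np.set_printoptions(precision=1,suppress=True)
fs=pickle.load(open("f0.pkl","rb"));T,S=fs["top"],fs["side"]
m=lambda x,y,k,ox,oy:((x+.5)/k-.5+ox,(y+.5)/k-.5+oy)
a=lambda x,y:m(x,y,8,182,212); b=lambda x,y:m(x-400,y,4,318,202)
c=lambda x,y:m(x,y-300,6,255,232); d=lambda x,y:m(x-400,y-300,6,281,182)
for n,p,q in(("sh top",a(155,160),c(198,345)),("sh topmark",a(160,132),c(180,341)),("cone",a(208,185),c(197,520)),("rimmark",a(222,108),c(145,503)),("ring",b(522,137),d(597,393)),("blmark",b(534,65),d(516,375))):
    print(n,*tri(T,p,S,q))
print("top@z", [atz(T,a(155,160),108),atz(S,c(198,345),108),atz(T,a(208,185),22),atz(S,c(197,520),22)])
print(atz(T,a(160,132),108),atz(T,a(222,108),22))
print("blk",atz(T,b(522,137),49),atz(S,d(597,393),49),atz(T,b(531,83),49),atz(T,b(536,47),49),atz(S,d(537,378),49),atz(S,d(496,373),49))
E
```

```text
sh top [517.  156.8 106.8] 0.5424894874406729
sh topmark [524.9 155.8 106.8] 0.7487862240195508
cone [516.9 157.1  20.4] 0.8627926229524474
rimmark [540.3 153.6  22.4] 0.957650040056296
ring [ 519.8 -181.3   45.9] 0.9018885670666742
blmark [ 562.9 -188.    46.9] 0.48433552811651526
top@z [array([517.2, 156.6, 108. ]), array([516.3, 158.6, 108. ]), array([517.2, 156.9,  22. ]), array([515.9, 159.2,  22. ])]
[525.1 155.6 108. ] [540.8 153.7  22. ]
blk [ 520.  -180.8   49. ] [ 518.3 -175.6   49. ] [ 552.1 -186.    49. ] [ 573.7 -188.8   49. ] [ 550.8 -183.7   49. ] [ 572.2 -183.7   49. ]
```

```bash
cat >> h.py <<'E'
def rel(x,y,z,yaw):
    s=env.state();A=R.from_euler('xyz',s["ee_rot"],degrees=True)
    B=R.from_euler('xyz',[180,0,yaw],degrees=True)
    print("now",s["time_s"],s["ee_pos"],s["ee_rot"],"F",s["force"],s["torque"],"w",s["gripper_width"],s["gripper_force"])
    print("shift m",np.round(A.inv().apply(np.array([x,y,z])-s["ee_pos"])/1000,4),"turn",np.round((A.inv()*B).as_rotvec(degrees=True),2))
E
python3 - <<'E'
from h import *
import pickle
np.set_printoptions(precision=2,suppress=True)
fs=pickle.load(open("f0.pkl","rb"));T,S=fs["top"],fs["side"]
m=lambda x,y,k,ox,oy:((x+.5)/k-.5+ox,(y+.5)/k-.5+oy)
b=lambda x,y:m(x-400,y,4,318,202);d=lambda x,y:m(x-400,y-300,6,281,182)
P=[atz(T,b(*p),14) for p in((459,26),(603,47),(432,237),(577,259))]
print(np.array(P),np.mean(P,0))
Q=[atz(S,d(*p),14) for p in((444,464),(741,430),(692,511))];print(np.array(Q))
# model overlay fits: maximise gradient along projected circles (top view)
g=cv2.GaussianBlur(cv2.cvtColor(T["image"],cv2.COLOR_BGR2GRAY).astype(np.float32),(0,0),.7)
gm=np.hypot(cv2.Sobel(g,5,1,0),cv2.Sobel(g,5,0,1))
th=np.linspace(0,2*np.pi,120)
def sc(x,y,circs):
    t=0
    for r,z in circs:
        u=proj(T,np.c_[x+r*np.cos(th),y+r*np.sin(th),0*th+z]).astype(np.float32)
        t+=cv2.remap(gm,u[None,:,0],u[None,:,1],1).mean()
    return t
for n,x0,y0,cs in(("blk outer",520,-181,[(54.5,49)]),("blk both",520,-181,[(54.5,49),(31,49)]),("cone",517,157,[(28.5,21)])):
    X=[(sc(x0+i,y0+j,cs),x0+i,y0+j) for i in np.arange(-6,6.1,.5) for j in np.arange(-6,6.1,.5)]
    X=sorted(X)[::-1][:6];print(n,np.array(X)[:,:].mean(0),X[0])
rel(517,157,185,90)
E
```

```text
[[ 590.19 -145.91   14.  ]
 [ 579.17 -233.85   14.  ]
 [ 461.02 -130.92   14.  ]
 [ 450.09 -218.16   14.  ]] [ 520.12 -182.21   14.  ]
[[ 589.81 -146.12   14.  ]
 [ 450.37 -219.12   14.  ]
 [ 460.63 -131.33   14.  ]]
blk outer [  49.    518.5  -184.75] (np.float32(49.207005), np.float64(518.5), np.float64(-184.5))
blk both [ 150.38  519.92 -184.42] (np.float32(150.70862), np.float64(520.0), np.float64(-184.5))
cone [ 37.13 518.5  152.75] (np.float32(37.22007), np.float64(518.5), np.float64(152.5))
now 0.1 [ 157.58 -552.53  213.22] [-179.91   -0.     15.92] F [-0.38  0.34  0.12] [ 0.01 -0.02 -0.04] w 90.9695696368574 0.0
shift m [ 0.54 -0.58  0.03] turn [ -0.07  -0.06 -74.08]
```

Request:
send_rows(targets="0.54 -0.58 0.03 0 0 -74.1 100;0.54 -0.58 0.03 0 0 -74.1 100;0.54 -0.58 0.03 0 0 -74.1 100;0.54 -0.58 0.03 0 0 -74.1 100;0.54 -0.58 0.03 0 0 -74.1 100;0.54 -0.58 0.03 0 0 -74.1 100;0.54 -0.58 0.03 0 0 -74.1 100;0.54 -0.58 0.03 0 0 -74.1 100;0.54 -0.58 0.03 0 0 -74.1 100;0.54 -0.58 0.03 0 0 -74.1 100;0.54 -0.58 0.03 0 0 -74.1 100;0.54 -0.58 0.03 0 0 -74.1 100")

```text
time_s: 1.1
ee_pos: [385.0, -105.9, 194.9]
ee_rot: [180.0, 0.0, 90.1]
force: [1.3, -1.1, -0.2]
gripper_width: 91.0
gripper_force: 0.0
```

```bash
python3 -c "
from h import *
rel(517,157,185,90)"
```

```text
now 1.1 [ 384.96779256 -105.8942479   194.93044619] [1.79995658e+02 1.14073630e-02 9.01020056e+01] F [ 1.25195608 -1.08635326 -0.15535378] [-0.06754994 -0.10639813 -0.00792791] w 90.99971712399456 0.0
shift m [0.2627 0.1325 0.0099] turn [0.   0.01 0.1 ]
```

Request:
send_rows(targets="0.262 0.132 0.01 0 0 0 100;0.262 0.132 0.01 0 0 0 100;0.262 0.132 0.01 0 0 0 100;0.262 0.132 0.01 0 0 0 100;0.262 0.132 0.01 0 0 0 100;0.262 0.132 0.01 0 0 0 100;0.262 0.132 0.01 0 0 0 100;0.262 0.132 0.01 0 0 0 100;0.262 0.132 0.01 0 0 0 100;0.262 0.132 0.01 0 0 0 100")

```text
time_s: 1.93
ee_pos: [516.0, 153.7, 184.3]
ee_rot: [-179.9, 0.1, 90.1]
force: [-0.3, 0.4, 0.3]
gripper_width: 91.2
gripper_force: 0.0
```

```bash
python3 -c "
from h import *
rel(517,157,43,90)"
```

```text
now 1.9333 [515.95253974 153.6940022  184.3350995 ] [-1.79886964e+02  6.76897034e-02  9.00584340e+01] F [-0.31564458  0.44584681  0.30072579] [-0.02264592 -0.12381855 -0.04581553] w 91.18788150660374 0.0
shift m [0.0035 0.0013 0.1413] turn [-0.11  0.07  0.06]
```

Request:
send_rows(targets="0.0035 0.001 0.02 0 0 0 100;0.0035 0.001 0.055 0 0 0 100;0.0035 0.001 0.09 0 0 0 100;0.0035 0.001 0.115 0 0 0 100;0.0035 0.001 0.13 0 0 0 100;0.0035 0.001 0.141 0 0 0 100;0.0035 0.001 0.141 0 0 0 100;0.0035 0.001 0.141 0 0 0 100;0.0035 0.001 0.141 0 0 0 100")

```text
time_s: 2.68
ee_pos: [518.2, 156.8, 45.1]
ee_rot: [179.9, -0.0, 89.9]
force: [0.7, -0.2, 0.6]
gripper_width: 91.3
gripper_force: 0.0
```

```bash
python3 -c "
from h import *
rel(517,157,43,90)
a=eyes.grab_frame('top')['image'][195:270,160:260];b=eyes.grab_frame('side')['image'][200:275+25,235:335]
cv2.imwrite('pics/g.png',np.hstack([cv2.resize(a,(400,300),interpolation=2),cv2.resize(b,(400,400),interpolation=2)[:300]]))"
```

```text
now 2.6833 [518.17806754 156.82868417  45.10117813] [ 1.79910700e+02 -1.37290400e-02  8.99421233e+01] F [ 0.69729275 -0.17237417  0.60917993] [-0.01696524 -0.0676195  -0.01654016] w 91.28585244120495 0.0
shift m [ 0.0002 -0.0012  0.0021] turn [ 0.09 -0.01 -0.06]
```

View pics/g.png

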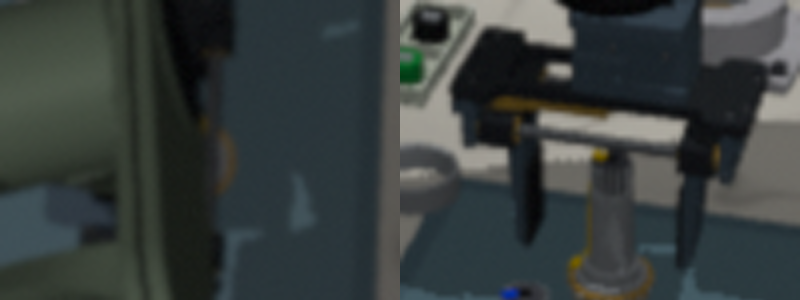

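The shaft stands between the open fingers in the side crop, at about (605,210), so I'll close on it.

Request:
send_rows(targets="0 0 0 0 0 0 60;0 0 0 0 0 0 45;0 0 0 0 0 0 38;0 0 0 0 0 0 34;0 0 0 0 0 0 30;0 0 0 0 0 0 26;0 0 0 0 0 0 20;0 0 0 0 0 0 15;0 0 0 0 0 0 10;0 0 0 0 0 0 5;0 0 0 0 0 0 0;0 0 0 0 0 0 0", grip_force=20)

```text
time_s: 3.78
ee_pos: [517.4, 157.5, 43.9]
ee_rot: [-180.0, 0.0, 90.0]
force: [-1.8, 0.3, 0.8]
gripper_width: 27.8
gripper_force: 20.0
```

Request:
send_rows(targets="0 0 0 0 0 0 0;0 0 0 0 0 0 0;0 0 0 0 0 0 0;0 0 0 0 0 0 0", grip_force=50)

```text
time_s: 4.12
ee_pos: [517.4, 157.6, 43.9]
ee_rot: [-180.0, 0.0, 90.0]
force: [-2.2, 0.2, 1.1]
gripper_width: 27.3
gripper_force: 50.0
```

Request:
send_rows(targets="0 0 -0.02 0 0 0 0;0 0 -0.05 0 0 0 0;0 0 -0.085 0 0 0 0;0 0 -0.11 0 0 0 0;0 0 -0.12 0 0 0 0;0 0 -0.12 0 0 0 0;0 0 -0.12 0 0 0 0")

```text
time_s: 4.7
ee_pos: [517.1, 157.3, 162.8]
ee_rot: [-179.9, 0.0, 90.0]
force: [-0.4, -0.6, -5.4]
gripper_width: 27.1
gripper_force: 50.0
```

```bash
python3 -c "
from h import *
rel(519.5,-182.4,165,90)"
```

```text
now 4.7 [517.07209683 157.32824259 162.78529093] [-1.79911568e+02  3.83120440e-02  9.00167314e+01] F [-0.40142568 -0.63558887 -5.40486563] [-0.07292236 -0.0617041  -0.0453314 ] w 27.079626934780208 49.979928731918335
shift m [-0.3397  0.0023 -0.002 ] turn [-0.09  0.04  0.02]
```

Request:
send_rows(targets="-0.02 0.003 0 0 0 0 0;-0.055 0.003 0 0 0 0 0;-0.095 0.003 0 0 0 0 0;-0.135 0.003 0 0 0 0 0;-0.175 0.003 0 0 0 0 0;-0.215 0.003 0 0 0 0 0;-0.255 0.003 0 0 0 0 0;-0.29 0.003 0 0 0 0 0;-0.315 0.003 0 0 0 0 0;-0.332 0.003 0 0 0 0 0;-0.34 0.003 0 0 0 0 0;-0.34 0.003 0 0 0 0 0")

```text
time_s: 5.7
ee_pos: [519.7, -183.5, 161.6]
ee_rot: [-179.8, -0.1, 89.9]
force: [0.2, 0.6, -4.4]
gripper_width: 27.4
gripper_force: 50.0
```

Request:
send_rows(targets="0 0 0.015 0 0 0 0;0 0 0.035 0 0 0 0;0 0 0.05 0 0 0 0;0 0 0.056 0 0 0 0;0 0 0.056 0 0 0 0;0 0 0.056 0 0 0 0")

```text
time_s: 6.2
ee_pos: [520.9, -181.5, 107.8]
ee_rot: [-180.0, -0.0, 90.1]
force: [0.4, -0.8, -4.3]
gripper_width: 27.2
gripper_force: 50.0
```

```bash
python3 -c "
from h import *
rel(520.1,-182,95,90)
import pickle
T=eyes.grab_frame('top');S=eyes.grab_frame('side');pickle.dump((T,S),open('f1.pkl','wb'))
a=T['image'][185:285,298:398];b=S['image'][140:240,265:365]
cv2.imwrite('pics/g2.png',np.hstack([cv2.resize(a,(400,400),interpolation=2),cv2.resize(b,(400,400),interpolation=2)]))"
```

```text
now 6.2 [ 520.92556706 -181.48334128  107.83119368] [-1.79961859e+02 -2.60215792e-02  9.00759828e+01] F [ 0.38744046 -0.78737298 -4.32408832] [-0.04818631 -0.08310503 -0.03186148] w 27.192375881245034 49.98039186000824
shift m [-0.0005 -0.0008  0.0128] turn [-0.04 -0.03  0.08]
```

View pics/g2.png

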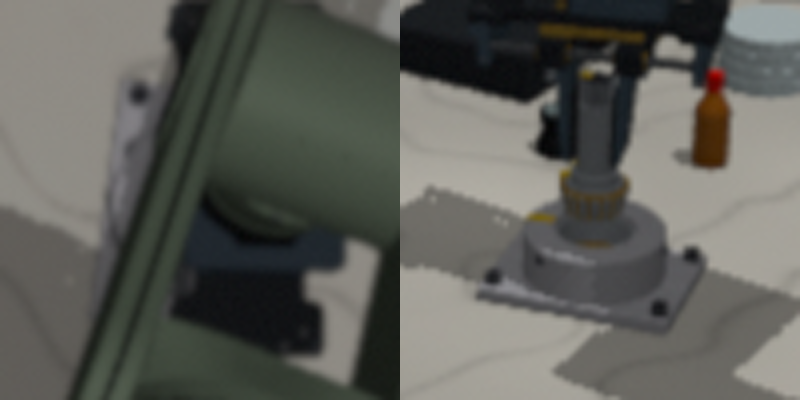

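The side crop shows the cone hanging right above the bore at (595,200), with its mark at (590,75) on the same side as the block's mark at (540,217). I'll lower it towards first contact.

Request:
send_rows(targets="-0.0005 -0.0005 0.008 0 0 0 0;-0.0005 -0.0005 0.014 0 0 0 0;-0.0005 -0.0005 0.019 0 0 0 0;-0.0005 -0.0005 0.023 0 0 0 0;-0.0005 -0.0005 0.025 0 0 0 0;-0.0005 -0.0005 0.025 0 0 0 0;-0.0005 -0.0005 0.025 0 0 0 0;-0.0005 -0.0005 0.025 0 0 0 0")

```text
time_s: 6.97
ee_pos: [520.6, -183.0, 83.2]
ee_rot: [180.0, 0.0, 90.0]
force: [0.3, -0.0, -4.4]
gripper_width: 27.3
gripper_force: 50.0
```

Request:
send_rows(targets="0 0 0.001 0 0 0 0;0 0 0.002 0 0 0 0;0 0 0.002 0 0 0 0")

```text
time_s: 7.22
ee_pos: [520.3, -182.9, 81.0]
ee_rot: [-180.0, 0.0, 90.0]
force: [0.5, 0.1, -4.8]
gripper_width: 27.5
gripper_force: 50.0
```

Request:
send_rows(targets="0 0 0.001 0 0 0 0;0 0 0.002 0 0 0 0;0 0 0.002 0 0 0 0;0 0 0.002 0 0 0 0")

```text
time_s: 7.55
ee_pos: [520.3, -182.9, 78.9]
ee_rot: [-180.0, 0.0, 90.0]
force: [-0.3, 0.5, -5.4]
gripper_width: 27.2
gripper_force: 50.0
```

Request:
send_rows(targets="0 0 0.001 0 0 0 0;0 0 0.002 0 0 0 0;0 0 0.002 0 0 0 0;0 0 0.002 0 0 0 0")

```text
time_s: 7.88
ee_pos: [520.3, -182.9, 76.9]
ee_rot: [-180.0, 0.0, 90.0]
force: [0.2, -0.8, -4.4]
gripper_width: 27.3
gripper_force: 50.0
```

Request:
send_rows(targets="0 0 0.001 0 0 0 0;0 0 0.0015 0 0 0 0;0 0 0.0015 0 0 0 0;0 0 0.0015 0 0 0 0")

```text
time_s: 8.22
ee_pos: [520.1, -182.7, 75.4]
ee_rot: [-180.0, -0.0, 90.0]
force: [-0.3, 1.2, -3.8]
gripper_width: 26.8
gripper_force: 50.0
```

Request:
send_rows(targets="0 0 0.0005 0 0 0 0;0 0 0.001 0 0 0 0;0 0 0.001 0 0 0 0;0 0 0.001 0 0 0 0")

```text
time_s: 8.55
ee_pos: [520.1, -182.6, 74.4]
ee_rot: [-180.0, -0.0, 90.0]
force: [-1.4, 2.3, -3.4]
gripper_width: 27.4
gripper_force: 50.0
```

Request:
send_rows(targets="0 0 0.0005 0 0 0 0;0 0 0.001 0 0 0 0;0 0 0.001 0 0 0 0;0 0 0.001 0 0 0 0")

```text
time_s: 8.88
ee_pos: [520.0, -182.4, 73.4]
ee_rot: [-180.0, -0.0, 90.0]
force: [-2.2, 3.9, -2.3]
gripper_width: 27.1
gripper_force: 50.0
```

Request:
send_rows(targets="0.0004 -0.0002 0 0 0 0 0;0.0008 -0.0005 0 0 0 0 0;0.0008 -0.0005 0 0 0 0 0;0.0008 -0.0005 0 0 0 0 0")

```text
time_s: 9.22
ee_pos: [519.9, -182.3, 73.4]
ee_rot: [180.0, 0.0, 90.0]
force: [-1.6, 2.4, -3.8]
gripper_width: 26.9
gripper_force: 50.0
```

Request:
send_rows(targets="0 0 0.0005 0 0 0 0;0 0 0.001 0 0 0 0;0 0 0.001 0 0 0 0;0 0 0.001 0 0 0 0")

```text
time_s: 9.55
ee_pos: [519.9, -182.1, 72.6]
ee_rot: [180.0, 0.0, 90.0]
force: [-1.8, 2.3, -3.6]
gripper_width: 27.4
gripper_force: 50.0
```

Request:
send_rows(targets="0.0004 -0.0003 0 0 0 0 0;0.0008 -0.0006 0 0 0 0 0;0.0008 -0.0006 0 0 0 0 0;0.0008 -0.0006 0 0 0 0 0")

```text
time_s: 9.88
ee_pos: [519.8, -181.8, 72.7]
ee_rot: [179.9, 0.1, 90.0]
force: [0.4, -0.4, -5.3]
gripper_width: 27.3
gripper_force: 50.0
```

Request:
send_rows(targets="0 0 0.0005 0 0 0 0;0 0 0.001 0 0 0 0;0 0 0.001 0 0 0 0;0 0 0.001 0 0 0 0")

```text
time_s: 10.22
ee_pos: [519.4, -181.4, 71.5]
ee_rot: [180.0, 0.0, 90.0]
force: [0.5, -0.0, -4.4]
gripper_width: 27.4
gripper_force: 50.0
```

```bash
python3 -c "
from h import *
rel(520.1,-182,95,90)"
```

```text
now 10.2167 [ 519.35469159 -181.42558253   71.5193935 ] [1.79987326e+02 1.41980989e-02 9.00148073e+01] F [ 0.53087732 -0.03570643 -4.36705276] [-0.03054357 -0.13087754 -0.00857529] w 27.423808670250633 49.97998058795929
shift m [-0.0006  0.0008 -0.0235] turn [0.01 0.01 0.01]
```

Request:
send_rows(targets="0 0 0.0005 0 0 0 0;0 0 0.001 0 0 0 0;0 0 0.001 0 0 0 0;0 0 0.001 0 0 0 0")

```text
time_s: 10.55
ee_pos: [519.5, -181.4, 70.6]
ee_rot: [180.0, 0.0, 90.0]
force: [0.2, -0.7, -4.9]
gripper_width: 27.1
gripper_force: 50.0
```

Request:
send_rows(targets="0 0 0.0005 0 0 0 0;0 0 0.001 0 0 0 0;0 0 0.001 0 0 0 0;0 0 0.001 0 0 0 0")

```text
time_s: 10.88
ee_pos: [519.6, -181.4, 70.3]
ee_rot: [179.9, 0.0, 90.0]
force: [-0.1, 0.3, 3.4]
gripper_width: 27.2
gripper_force: 50.0
```

Request:
send_rows(targets="0 0 0.0003 0 0 0 0;0 0 0.0006 0 0 0 0;0 0 0.0006 0 0 0 0;0 0 0.0006 0 0 0 0;0 0 0.0006 0 0 0 0;0 0 0.0006 0 0 0 0")

```text
time_s: 11.38
ee_pos: [519.6, -181.4, 70.3]
ee_rot: [179.9, 0.0, 90.0]
force: [-2.7, 1.1, 8.2]
gripper_width: 27.6
gripper_force: 50.0
```

```bash
python3 -c "
from h import *
rel(520.1,-182,95,90)
import pickle
S=eyes.grab_frame('side');b=S['image'][145:235,265:365]
cv2.imwrite('pics/g3.png',cv2.resize(b,(800,600+120),interpolation=2)[60:660])"
```

```text
now 11.3833 [ 519.6137482  -181.44440598   70.2556633 ] [1.79922589e+02 3.37809037e-02 9.00163110e+01] F [-2.68163928  1.14074245  8.22773935] [ 0.20400554  0.32111809 -0.00364029] w 27.606152902581844 49.99253690242767
shift m [-0.0006  0.0005 -0.0247] turn [0.08 0.03 0.02]
```

View pics/g3.png

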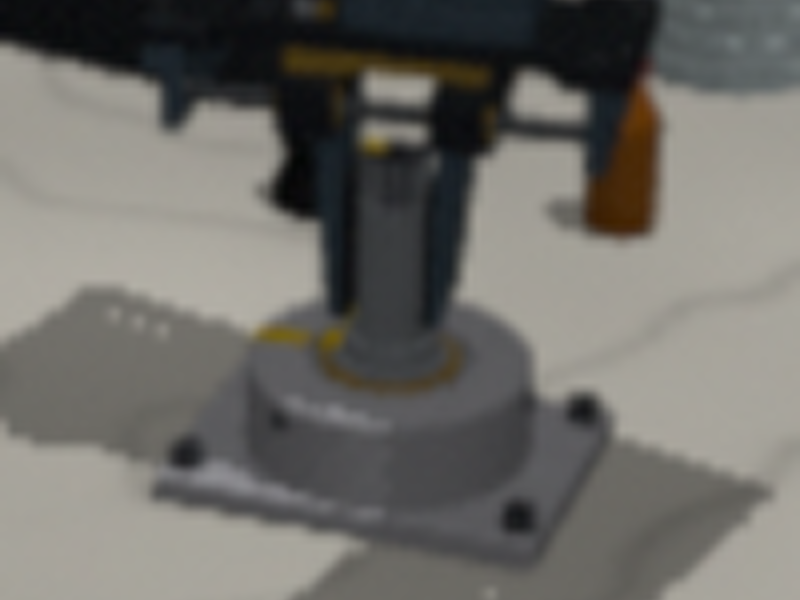

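The cone is seated. The shaft's rim mark at (335,338) lines up with the block mark at (285,336). I'll check the mark angle numerically.

```bash
python3 -c "
from h import *
S=eyes.grab_frame('side')
q=lambda x,y:((x+.5)/8-.5+265,(y+60+.5)/8-.5+145)
for n,p,z in(('rim',(335,338),49),('bm in',(308,337),49),('bm out',(258,336),49),('top',(373,146),134.4)):
    P=atz(S,q(*p),z); print(n,P,np.degrees(np.arctan2(P[1]+182,P[0]-519.8)))
for P in [(519.8,-182,49),(519.8,-182,134.4)]:
    u=proj(S,np.array(P))[0]; print((u-[265,145]+.5)*8-.5-[0,60])
"
```

```text
rim [ 542.33555402 -187.72809406   49.        ] -14.26144574648429
bm in [ 552.44218893 -185.93036374   49.        ] -6.8657878142713455
bm out [ 571.02393601 -181.92294843   49.        ] 0.08618482870765475
top [ 528.71242052 -180.45491426  134.4       ] 9.8352252932844
[390.20967618 351.92731843]
[397.6231573  146.88859749]
```

Request:
send_rows(targets="0 0 0.0003 0 0 0 0;0 0 0.0003 0 0 0 0;0 0 0.0003 0 0 0 0;0 0 0.0003 0 0 0 0")

```text
time_s: 11.82
ee_pos: [519.6, -181.4, 70.2]
ee_rot: [179.9, 0.0, 90.0]
force: [-2.7, 1.0, 9.0]
gripper_width: 27.3
gripper_force: 50.0
```

Request:
send_rows(targets="0 0 0.0002 0 0 0 0;0 0 0.0002 0 0 0 0;0 0 0.0002 0 0 0 0;0 0 0.0002 0 0 0 0;0 0 0.0002 0 0 0 0;0 0 0.0002 0 0 0 0;0 0 0.0002 0 0 0 0")

```text
time_s: 12.4
ee_pos: [519.6, -181.4, 70.2]
ee_rot: [179.9, 0.0, 90.0]
force: [-2.7, 0.9, 10.9]
gripper_width: 27.3
gripper_force: 50.0
```

Request:
send_rows(targets="0 0 0 0 0 3 0;0 0 0 0 0 6 0;0 0 0 0 0 9 0;0 0 0 0 0 12 0;0 0 0 0 0 12 0")

```text
time_s: 12.82
ee_pos: [519.4, -181.5, 70.2]
ee_rot: [179.9, 0.0, 78.0]
force: [-4.1, 1.0, 11.8]
gripper_width: 27.4
gripper_force: 50.0
```

```bash
python3 -c "
from h import *
rel(520.1,-182,95,90)"
```

```text
now 12.8167 [ 519.38502315 -181.45148495   70.18511031] [1.79935948e+02 4.00375561e-02 7.79896768e+01] F [-4.08474776  1.02797111 11.8473882 ] [0.19164326 0.53595197 0.22250118] w 27.36498428134542 49.997718930244446
shift m [-0.0004  0.0008 -0.0248] turn [  0.06   0.05 -12.01]
```

Request:
send_rows(targets="0 -0.0001 0 0 0 4 0;0 -0.0002 -0.0001 0 0 8 0;0 -0.0002 -0.0001 0 0 12 0;0 -0.0002 -0.0001 0 0 15 0;0 -0.0002 -0.0001 0 0 15 0")

```text
time_s: 13.23
ee_pos: [519.1, -181.4, 70.2]
ee_rot: [179.9, 0.0, 63.0]
force: [-3.3, 2.0, 11.0]
gripper_width: 27.3
gripper_force: 50.0
```

Request:
send_rows(targets="0 0 0 0 0 4 0;0 0 0 0 0 8 0;0 0 0 0 0 11 0;0 0 0 0 0 13 0;0 0 0 0 0 13 0;0 0 0 0 0 13 0;0 0 0 0 0 13 0")

```text
time_s: 13.82
ee_pos: [518.9, -181.3, 70.2]
ee_rot: [180.0, 0.0, 50.1]
force: [-3.4, 1.3, 9.8]
gripper_width: 27.5
gripper_force: 50.0
```

Request:
send_rows(targets="0 0 0 0 0 -4 0;0 0 0 0 0 -8 0;0 0 0 0 0 -12 0;0 0 0 0 0 -16 0;0 0 0 0 0 -20 0;0 0 0 0 0 -20 0")

```text
time_s: 14.32
ee_pos: [519.2, -181.4, 70.1]
ee_rot: [179.9, 0.0, 70.1]
force: [-3.1, 1.5, 9.4]
gripper_width: 27.2
gripper_force: 50.0
```

Request:
send_rows(targets="0 0 0 0 0 -4 0;0 0 0 0 0 -8 0;0 0 0 0 0 -12 0;0 0 0 0 0 -16 0;0 0 0 0 0 -19.9 0;0 0 0 0 0 -19.9 0;0 0 0 0 0 -19.9 0;0 0 0 0 0 -19.9 0;0 0 0 0 0 -19.9 0")

```text
time_s: 15.07
ee_pos: [519.6, -181.4, 70.2]
ee_rot: [179.9, 0.0, 89.9]
force: [-3.1, 0.3, 8.5]
gripper_width: 27.6
gripper_force: 50.0
```

```bash
python3 -c "
from h import *
rel(519.6,-181.4,70.2,90)"
```

```text
now 15.0667 [ 519.5754162  -181.43628215   70.16578322] [1.79895961e+02 4.14690625e-02 8.99190866e+01] F [-3.11359636  0.26033219  8.50407744] [ 0.14463585  0.31765564 -0.00050507] w 27.638440723258935 49.99460756778717
shift m [ 0.  0. -0.] turn [ 0.1   0.04 -0.08]
```

Request:
send_rows(targets="0 -0.0002 -0.0005 0 0 0 0;0 -0.0003 -0.001 0 0 0 0;0 -0.0003 -0.001 0 0 0 0;0 -0.0003 -0.001 0 0 0 30;0 -0.0003 -0.001 0 0 0 36;0 -0.0003 -0.001 0 0 0 50;0 -0.0003 -0.001 0 0 0 80;0 -0.0003 -0.001 0 0 0 80;0 -0.0003 -0.001 0 0 0 80;0 -0.0003 -0.001 0 0 0 80;0 -0.0003 -0.001 0 0 0 80")

```text
time_s: 15.98
ee_pos: [518.6, -181.3, 69.4]
ee_rot: [-180.0, 0.0, 89.9]
force: [0.4, -0.1, -0.3]
gripper_width: 69.8
gripper_force: 0.0
```

Request:
send_rows(targets="0 0 -0.02 0 0 0 80;0 0 -0.05 0 0 0 80;0 0 -0.085 0 0 0 80;0 0 -0.11 0 0 0 80;0 0 -0.13 0 0 0 80;-0.04 0 -0.13 0 0 0 80;-0.08 0 -0.13 0 0 0 80;-0.12 0 -0.13 0 0 0 80;-0.16 0 -0.13 0 0 0 80;-0.2 0 -0.13 0 0 0 80;-0.22 0 -0.13 0 0 0 80;-0.22 0 -0.13 0 0 0 80")

```text
time_s: 16.98
ee_pos: [517.7, -405.9, 198.6]
ee_rot: [-180.0, 0.1, 89.7]
force: [-0.8, -0.3, -0.5]
gripper_width: 72.6
gripper_force: 0.0
```

```bash
python3 -c "
from h import *
import pickle
T=eyes.grab_frame('top');S=eyes.grab_frame('side');pickle.dump((T,S),open('f2.pkl','wb'))
a=T['image'][205:271,320:380];b=S['image'][150:216,280:340]
cv2.imwrite('pics/g4.png',np.hstack([cv2.resize(a,(400,440),interpolation=2),cv2.resize(b,(400,440),interpolation=2)]))
rel(519.6,-181.4,70.2,90)"
```

```text
now 17.0833 [ 517.99745822 -401.48778385  198.87019415] [-1.79955129e+02 -7.48428143e-02  8.98279454e+01] F [-0.0464553   0.05632065  0.4501566 ] [ 0.03891913 -0.09971867 -0.01225736] w 73.05651172625657 0.0
shift m [0.2199 0.001  0.129 ] turn [-0.04 -0.07 -0.17]
```

View pics/g4.png

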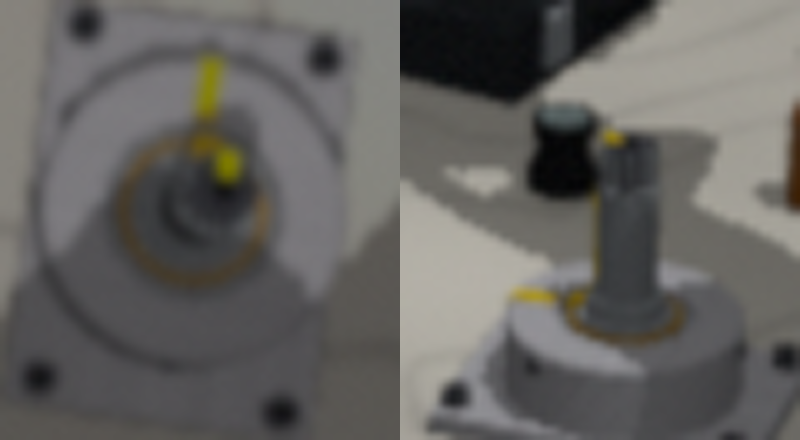

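The released shaft stands upright and seated. In the top view the cone rim is centred at (194,210), with the shaft mark at (204,145) in line with the block mark at (210,60), about 3° apart. I'm handing in.

```bash
python3 -c "
from h import *
print(env.job_done())"
```

```text
the job is handed in; nothing more can be done
None
```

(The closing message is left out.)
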